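Rinse the cup on the sprung rinser and put it in the dish stand

ROBOT

A 7-joint arm with a two-finger parallel gripper is mounted at the origin on the work surface. World frame = base frame: x ahead of the robot, y to its left, z up, the work surface at z = 0. Lengths are in m, angles in rad, forces in N, time in s.
With the tool pointing down it reaches from about 0.4 to 0.9 m from the base axis. Payload 5.6 kg.
Tool frame: the origin (TCP) lies midway between the tips of the shut fingers; the grasp point (between the pads) lies 19 mm behind it; z points along the fingers, y is the line along which they close (so a half turn about z gives the same grasp; the last joint's range is limited). The gripper opens to 92 mm and grips with 3 to 60 N. Pads are 20 mm wide; open, the fingers measure 128 mm over their backs; the gripper's body (75 mm by 189 mm) begins 69 mm behind the grasp point.
Start: joints at [1.148, 0.468, -0.012, 1.603, 0.006, 1.071, -0.056], TCP at [0.241, -0.604, 0.215] pointing down, gripper open.
Joint ranges: [-2.53, 2.53], [-0.31, 2.02], [-1.57, 1.55], [0.28, 2.44], [-1.29, 4.43], [0.15, 1.84], [-2.92, 2.92]. Speed limits (rad/s): [2.57, 2.57, 3.14, 3.14, 3.14, 3.14, 3.14].

INTERFACE

Orientations are given as a 3x3 rotation matrix whose columns are the frame's x, y, z axes.
In Python, from station import env, effector, solver, viewer, workorder, search_frame, tip_of gives the robot as it stands. Calls block until the motion is done:
- env.reach(position, orientation): joint-space move of the TCP to a pose.
- env.movel(position, frame=None, rate=0.15): straight line of the TCP; frame=None keeps the orientation; rate is the mean speed in m/s.
- env.goto_joints(angles): joint-space move.
- effector.release() and effector.grasp(squeeze=None): open the fingers fully, or close them until they stop; squeeze is the grip in N (None keeps the last).
- env.pause(seconds).
- solver.inverse_kinematics(position, orientation): joint angles nearest the present ones, or None.
- env.sense(): the state.
- viewer.read_camera(name): name is "scene" or "top" or "wrist"; returns (picture, depth): 384x512x3 uint8, red, green, blue; 384x512 float32, m along the optical axis (not along the pixel's ray), 0 where there is no reading.
- viewer.camera_info(name): a dict with "intrinsics" (3x3 intrinsics, pixels), "dist_coeffs" ([k1, k2, p1, p2, k3] as OpenCV has them; the pictures are not rectified), "eye" and "rotation" of the camera in the world; the wrist camera has in their place "T_tool_cam" (4x4, takes a point from camera to tool coordinates, whose origin is the TCP and whose axes are the flange's). Camera axes: x right, y up, looking along -z (the intrinsics and any distortion apply to the point x, -y, -z); pixel columns grow to the right and rows downward; lengths in m; the calibration is good to about 2 mm. A picture is of the moment at which its call begins: read the wrist's pose just before it. camera_info takes no time and is no camera call.
A pose or a line that the arm cannot do raises env.PlanningError and nothing moves.
- workorder.finish_job(): hands the job in; it is judged then, once.
Trained networks look in the newest picture that a camera, given by its name, has taken for a name from the list of things; names that differ only in an ending like _2 or _b are one class to them, and where a whole thing is asked for, a point or a joint stands for the part that bears it (a point fixed in the world has none). Each returns a list of dicts, best first, with "score" (0 to 1); they miss things now and then, are a little off and sometimes report something else, mostly with a low value. They report only what shows in the picture. A call takes as long as a camera call. They do not tell look-alikes from the thing itself.
- search_frame(camera, name): "at" ([x, y, z] in m, in world coordinates, good to about 4 mm: the middle of the surface that is visible of it).
- tip_of(camera, name): "at" ([x, y, z] in m, in world coordinates, good to about 4 mm: a listed point, or the origin of a listed thing).
The state is a dict: "t": time; "joint_positions": joint angles; "joint_velocities": joint speeds; "tau": joint torques, N m; "ee_pos": TCP position; "tcp_rot": TCP orientation; "wrist_force": force on the tool from outside, world axes, zero at the start; "moment": the same for the moment, N m; "gripper_width": finger opening in m; "grasp_force": force on a finger pad.
Only numpy, scipy, OpenCV 4.12 (cv2) and the standard library are available. Lean on these libraries where they do the work, as an engineer would, in place of code of your own. Each camera call takes 0.05 s, during which the arm holds its last target. There are 200 camera calls.

TASK

Lift the plastic cup off the freely turning tray and, keeping it mouth-down, press it centred onto the rinser's sprung pad until the pad is fully down, holding it there for a good second. Then lower it mouth-down into the empty bay of the dish stand, letting go only once it is down. Do not tip over the other things, leave the ones on the tray on it, and do not shift the bowl, mug, soap bottle or spoon.

Things in the scene. Friction and masses are not known exactly. Their poses are not given: they have to be found in the camera images.
- cup: white plastic cup standing mouth-down, 95 mm high, outer diameter 72 mm at the rim (below) tapering to 54 mm at its closed base (on top), wall 3 mm, 60 g. Origin: centre of the mouth, at the level of the rim; z points from the mouth to the closed base, so up while it stands mouth-down. It stands off-centre on the turning tray.
- turntable: revolving drainer: a round steel tray of 260 mm diameter that turns freely about its upright axis on a fixed black foot. Origin: on the axis at the foot's underside, on the sill; the tray's top is 24 mm above it. Three things stand about the tray, 80 mm from the axis, in any order.
- tumbler: steel tumbler standing mouth-down on the tray, taller than the cup: 125 mm high, 68 mm across the rim, 60 mm across the top. Origin: centre of the rim, below; z up.
- jar: closed glass jar with a steel cap standing on the tray, 62 mm in diameter and 80 mm high. Origin: centre of its underside; z up.
- rinser: cup rinser fixed on the sill: a round steel drip saucer of 148 mm diameter and 20 mm height, with a sprung star-ribbed grey pad over it. Origin: on its axis, at the underside.
- pad_top (a point): centre of the sprung pad's flat top face (moves with the pad), 40 mm above the sill when up. The pad is 92 mm in diameter; a nozzle 12 mm wide stands 14 mm above its centre and goes inside the cup's mouth.
- pad (a joint): travel of the sprung pad in m: 0 up, 0.014 fully down. It takes 3.5 N to start and about 9 N fully down, and springs back when let go.
- stand: metal dish stand, 220 mm (its x) by 370 mm (its y), fixed on the sill. Origin: centre of its underside. From +y to -y: the empty bay, a bay that holds the bowl, and two steel plates of 196 mm diameter on edge, reaching 202 mm high, at y = -0.120 and -0.150 m.
- stand_bay (a point): centre of the empty bay's wire floor, 35 mm above the sill, at y = +0.115 m of the stand; axes as the stand's. The bay is a square of 110 mm inside its wire frame, which rises 15 mm above the bay's floor.
- bowl: small steel bowl lying mouth-down in the stand's other bay, 104 mm across and 48 mm high. Origin: centre of its rim, below.
- mug: steel mug standing mouth-down on the sill, 78 mm across and 85 mm high, with a handle that reaches 68 mm from its axis on its +y side. Origin: centre of the rim, below; z up.
- soap: clear soap bottle on the sill, 60 mm in diameter, 150 mm high. Origin: centre of its underside.
- spoon: spoon 160 mm long lying on the sill beyond the tray. Origin: underside, mid-length.
Things that resemble listed ones, but are neither listed nor needed, are in the scene too. Leave any blue look-alike of the cup alone.

How it is judged:
On the way, in this order (a step that is already met when the one before it is completed fails the run):
1. the cup is lifted clear of the tray (height (world z) of cup above 0.05 m and contact force between cup and turntable below 0.05 N and contact force between the fingers and cup above 0.5 N), for 0.1 s.
2. the cup, mouth-down, upright within 8 degrees and centred on the pad within 12 mm, holds the pad fully down (within 1.5 mm) for 0.8 s (value of joint pad above 0.0125 m and contact force between cup and rinser above 2 N and horizontal distance between cup and pad_top below 0.012 m and angle between cup's own z axis and vertical below 0.14 rad), for 0.8 s.
3. the cup is lowered into the empty bay, its rim within 15 mm of the bay's floor, while still held (x of cup in the frame of stand_bay between -0.022 and 0.022 m and y of cup in the frame of stand_bay between -0.022 and 0.022 m and z of cup in the frame of stand_bay below 0.015 m and angle between cup's own z axis and vertical below 0.3 rad and contact force between the fingers and cup above 0.5 N), for 0.05 s.
At the end, for the whole second after the job is handed in: The cup stands mouth-down (5 degrees), still, on the floor of the empty bay, centred within 22 mm each way; the pad is up again (3 mm); tumbler and jar stand upright on the tray; bowl, mug, soap bottle and spoon are where they were (30 mm) (x of cup in the frame of stand_bay between -0.022 and 0.022 m and y of cup in the frame of stand_bay between -0.022 and 0.022 m and z of cup in the frame of stand_bay between -0.005 and 0.005 m and angle between cup's own z axis and vertical below 0.08 rad and linear speed of cup below 0.02 m/s and value of joint pad below 0.003 m and horizontal distance between each of tumbler, jar and turntable below 0.13 m and angle between each of tumbler, jar's own z axis and vertical below 0.1 rad and height (world z) of each of tumbler, jar above 0.015 m); the robot touches nothing.
It fails at once if the tumbler, jar, mug or soap bottle is tipped by more than 30 degrees (angle between any of tumbler, jar, mug, soap's own z axis and vertical above 0.52 rad).
It fails at once if the bowl, mug, soap bottle or spoon is shifted by more than 30 mm (distance of any of bowl, mug, soap, spoon from where it was at the start of the episode above 0.03 m).
It also fails if it takes over 50 s, if anything falls off the work surface, if the arm or the gripper's body presses on something with over 40 N, if the wrist force passes 120 N, or if a joint passes its speed limit or range.

## Working session

There is one attempt and no reset: what is moved stays moved. The work goes in short steps, each a Python script; the robot and the scene stay as the last script left them, time stands still between calls to the robot, and variables do not carry over. Pictures are saved under pics/ and viewed, at most 10 in all, crops included, and the job is handed in when it is done.

```bash
ls; mkdir -p pics; cat > a.py <<'E'
from station import env, effector, solver, viewer, workorder, search_frame, tip_of
import numpy as np, cv2
E
python3 - <<'E'
from a import *
for c in ("top","scene"):
    p,d=viewer.read_camera(c); cv2.imwrite(f"pics/{c}1.png",p[:,:,::-1]); np.savez(f"{c}1.npz",p=p,d=d)
    i=viewer.camera_info(c); print(c,np.round(i["eye"],3),np.round(i["rotation"],3).tolist(),i["intrinsics"],i["dist_coeffs"])
    for n in "cup turntable tumbler jar rinser pad_top stand stand_bay bowl mug soap spoon".split():
        print(n,[(np.round(r["at"],3).tolist(),round(r["score"],2)) for r in tip_of(c,n)[:3]])
s=env.sense(); print(s["t"],s["wrist_force"],s["gripper_width"],s["tcp_rot"])
E
```

```text
pics
top [0.183 0.072 1.627] [[-0.022, 0.982, -0.188], [-1.0, -0.021, 0.006], [0.002, 0.188, 0.982]] [[450.53648012   0.         250.85842412]
 [  0.         450.53648012 189.31321272]
 [  0.           0.           1.        ]] [-0.05711273  0.          0.          0.          0.        ]
cup [([0.357, 0.543, 0.001], 0.92), ([0.377, 0.297, 0.023], 0.84), ([0.353, 0.0, 0.002], 0.7)]
turntable [([0.46, 0.283, -0.003], 0.74)]
tumbler [([0.513, 0.344, 0.022], 0.73)]
jar [([0.491, 0.211, 0.022], 0.83)]
rinser [([0.562, -0.006, 0.002], 0.58)]
pad_top [([0.562, -0.005, 0.041], 0.69)]
stand [([0.484, -0.363, -0.001], 0.68), ([0.752, -0.094, -0.004], 0.4)]
stand_bay [([0.453, -0.255, 0.032], 0.96), ([0.71, 0.273, -0.004], 0.43)]
bowl [([0.478, -0.369, 0.033], 0.69)]
mug [([0.74, 0.128, -0.004], 0.59)]
soap [([0.756, -0.093, -0.005], 0.67), ([0.513, 0.344, 0.025], 0.57)]
spoon [([0.707, 0.273, -0.002], 0.57)]
scene [0.918 0.539 0.955] [[-0.688, -0.6, 0.408], [0.725, -0.556, 0.406], [-0.016, 0.575, 0.818]] [[394.62339116   0.         254.68528598]
 [  0.         394.62339116 187.9112546 ]
 [  0
[... 292 characters left out ...]
.002], 0.45)]
jar [([0.488, 0.211, 0.022], 0.74)]
rinser [([0.562, -0.007, 0.001], 0.84)]
pad_top [([0.561, -0.007, 0.039], 0.63)]
stand [([0.484, -0.362, 0.002], 0.62)]
stand_bay [([0.456, -0.255, 0.037], 0.89), ([0.564, -0.005, 0.004], 0.67)]
bowl [([0.482, -0.37, 0.034], 0.94)]
mug [([0.736, 0.125, -0.0], 0.58)]
soap [([0.486, 0.209, 0.023], 0.72), ([0.754, -0.091, -0.0], 0.57)]
spoon [([0.71, 0.274, 0.002], 0.75), ([0.459, 0.284, -0.001], 0.63), ([0.492, 0.207, 0.022], 0.22)]
1.3 [ 0.46308622  0.69061175 -0.31248467] 0.09215330881278995 [[ 9.28771820e-01  3.70651998e-01 -4.81068076e-05]
 [ 3.70651995e-01 -9.28771820e-01 -6.77119102e-05]
 [-6.97778021e-05  4.50580299e-05 -9.99999997e-01]]
```

View pics/top1.png

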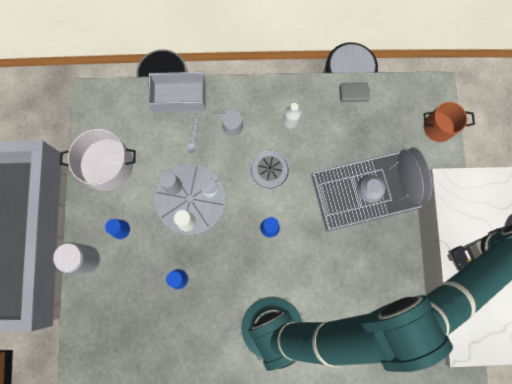

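View pics/scene1.png

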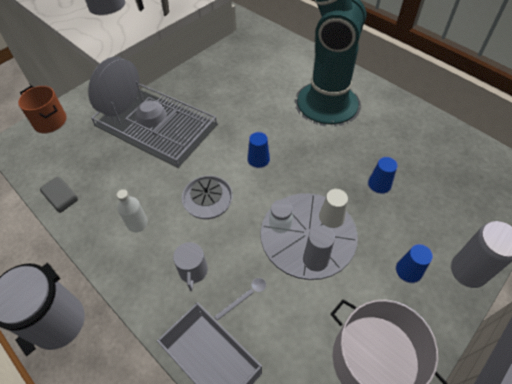

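The top view shows four cup-like things. Three are blue, at px (118,229), (270,227) and (177,279). The fourth is white, at px (184,220), and stands on the tray with the tumbler at (171,182) and the jar at (209,189). The white one at about (0.377, 0.297), 83 mm from the tray axis, fits the description. I'll check it in a crop and against depth.

```bash
cat >> a.py <<'E'
def cloud(cam,d,T=None):
    i=viewer.camera_info(cam); h,w=d.shape
    uv=np.stack(np.meshgrid(np.arange(w),np.arange(h)),-1).reshape(-1,1,2).astype(float)
    n=cv2.undistortPoints(uv,np.array(i["intrinsics"]),np.array(i["dist_coeffs"]))[:,0]
    z=d.reshape(-1,1); P=np.hstack([n[:,:1]*z,-n[:,1:]*z,-z])
    if T is None: R,t=np.array(i["rotation"]),np.array(i["eye"])
    else: M=T@np.array(i["T_tool_cam"]); R,t=M[:3,:3],M[:3,3]
    return (P@R.T+t).reshape(h,w,3)
def topc(C,d,xy,z,r=.05,tol=.006):
    m=(d>0)&(np.hypot(C[...,0]-xy[0],C[...,1]-xy[1])<r)&(abs(C[...,2]-z)<tol)
    q=C[m]; c,rad=cv2.minEnclosingCircle(q[:,:2].astype(np.float32)) if len(q) else ((0,0),0)
    return len(q),q.mean(0).round(4),np.round(c,4),round(rad,4)
def down(c,s):
    n=np.hypot(c,s); c,s=c/n,s/n
    return np.array([[-s,c,0],[c,s,0],[0,0,-1.]])
E
python3 - <<'E'
from a import *
for c,(u,v) in (("top",(184,210)),("scene",(320,220))):
    f=np.load(c+"1.npz"); d=f["d"]; C=cloud(c,d)
    print(c,"cup",topc(C,d,(.378,.297),.119),"tumbler",topc(C,d,(.512,.344),.149),"jar",topc(C,d,(.49,.21),.104))
    print("pad",topc(C,d,(.5615,-.006),.040,.055,.004))
    k=f["p"][v-55:v+55,u-70:u+70,::-1]; k=cv2.resize(k,None,fx=5,fy=5,interpolation=2); 
    cv2.imwrite(f"pics/crop_{c}.png",k)
# IK check
y=(.99,-.15)
for name,p,yy in (("cup",(.378,.297,.076),y),("cuphi",(.378,.297,.26),y),("pad",(.5615,-.006,.07),(1,0)),("padhi",(.5615,-.006,.26),(1,0)),("bay",(.455,-.255,.08),(.966,.26)),("bayhi",(.455,-.255,.26),(.966,.26))):
    for s in (1,-1):
        q=solver.inverse_kinematics(p,down(s*yy[0],s*yy[1])); print(name,s,None if q is None else np.round(q,2))
E
```

```text
top cup (185, array([0.3777, 0.2978, 0.1189]), array([0.3774, 0.2994]), 0.0278) tumbler (220, array([0.5079, 0.3454, 0.1491]), array([0.5081, 0.3452]), 0.0301) jar (177, array([0.4904, 0.2103, 0.1041]), array([0.491, 0.211]), 0.0276)
pad (347, array([ 0.5632, -0.0051,  0.0401]), array([ 0.563, -0.005]), 0.0461)
scene cup (317, array([0.3797, 0.2978, 0.118 ]), array([0.3787, 0.2961]), 0.0288) tumbler (494, array([0.5104, 0.3454, 0.1478]), array([0.509 , 0.3451]), 0.0306) jar (321, array([0.493 , 0.2086, 0.103 ]), array([0.493 , 0.2079]), 0.0287)
pad (652, array([ 0.565 , -0.008 ,  0.0397]), array([ 0.5636, -0.0083]), 0.0472)
cup 1 [-0.05  0.56 -0.84  2.07  0.61  0.77 -1.42]
cup -1 [ 0.23  0.91 -1.33  2.06  1.04  1.1   1.37]
cuphi 1 [ 0.05  0.25 -0.89  1.91  0.21  1.09 -1.08]
cuphi -1 [ 0.31  0.42 -1.29  1.9   0.44  1.16  1.85]
pad 1 [ 0.39  0.59 -0.57  1.9   0.45  0.78 -0.42]
pad -1 [-0.92  1.01  1.34  1.98 -1.11  1.17 -2.25]
padhi 1 [ 0.46  0.35 -0.63  1.74  0.23  1.12 -0.25]
padhi -1 [-1.    0.58  1.36  1.83 -0.61  1.24 -2.6 ]
bay 1 [ 0.8   0.49 -0.43  1.99  0.3   0.72  0.44]
bay -1 [ 0.3   0.44  0.17  2.03 -0.12  0.68 -2.32]
bayhi 1 [ 0.85  0.25 -0.47  1.84  0.12  1.08  0.6 ]
bayhi -1 [ 0.39  0.2   0.07  1.87 -0.02  1.07 -2.42]
```

View pics/crop_top.png

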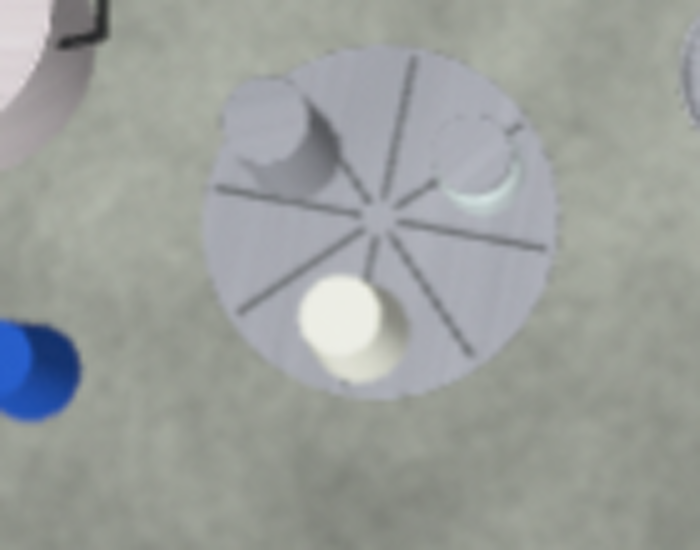

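The crop confirms it: the white cup on the tray is at crop px (340,315), with the grey tumbler at (265,120), the jar at (475,150), and only a blue look-alike off the tray at (25,370). Depth puts the cup's top at z=0.119 with a 28 mm radius, which matches the given sizes. I'll move to hover over it and refine with the wrist camera.

```bash
python3 - <<'E'
from a import *
p=np.array([.241,-.604,.36]); env.movel(p,rate=.25)
R=down(.99,-.15)
env.reach([.3785,.2975,.30],R)
s=env.sense(); T=np.eye(4);T[:3,:3]=s["tcp_rot"];T[:3,3]=s["ee_pos"]
pic,d=viewer.read_camera("wrist"); cv2.imwrite("pics/wrist1.png",pic[:,:,::-1])
C=cloud("wrist",d,T)
print(s["t"],s["ee_pos"],s["wrist_force"]); print(topc(C,d,(.3785,.2975),.119))
print("tip",tip_of("wrist","cup")[:2])
E
```

```text
5.2333 [0.37911803 0.29692389 0.29994973] [ 0.81183575  0.03369617 -0.13846497]
(2131, array([0.3785, 0.3003, 0.1182]), array([0.3786, 0.2995]), 0.0274)
tip [{'at': [0.3768, 0.2957, 0.0267], 'score': 0.96}, {'at': [0.3514, 0.0002, 0.0031], 'score': 0.78}]
```

```bash
python3 - <<'E'
from a import *
def st(n):
    s=env.sense(); print(n,round(s["t"],2),np.round(s["ee_pos"],4),np.round(s["wrist_force"],2),round(s["gripper_width"],4),round(s["grasp_force"],1))
env.movel([.3785,.298,.16],rate=.2); env.movel([.3785,.298,.073],rate=.1); st("down")
effector.grasp(squeeze=25); st("grip")
env.movel([.3785,.298,.12],rate=.08); env.pause(.2); st("lift")
env.movel([.3785,.298,.30],rate=.2); st("up")
for c in ("scene","top"):
    p,d=viewer.read_camera(c); cv2.imwrite(f"pics/{c}2.png",p[:,:,::-1])
s=env.sense(); T=np.eye(4);T[:3,:3]=s["tcp_rot"];T[:3,3]=s["ee_pos"]
p,d=viewer.read_camera("wrist"); C=cloud("wrist",d,T); cv2.imwrite("pics/wrist2.png",p[:,:,::-1])
print(topc(C,d,(.3785,.298),.347,.045,.008))
E
```

```text
down 7.2 [0.3788 0.2984 0.0735] [ 0.22 -0.24  0.2 ] 0.0922 0.0
grip 7.78 [0.3786 0.298  0.0731] [ 0.49 -1.02  2.23] 0.061 25.0
lift 8.71 [0.3782 0.2978 0.1196] [ 0.65  0.9  -0.76] 0.0609 24.9
up 9.76 [0.378  0.2974 0.2989] [-0.13 -0.04 -1.04] 0.061 24.9
(12150, array([0.3797, 0.3058, 0.3444]), array([0.3801, 0.308 ]), 0.0439)
```

View pics/scene2.png

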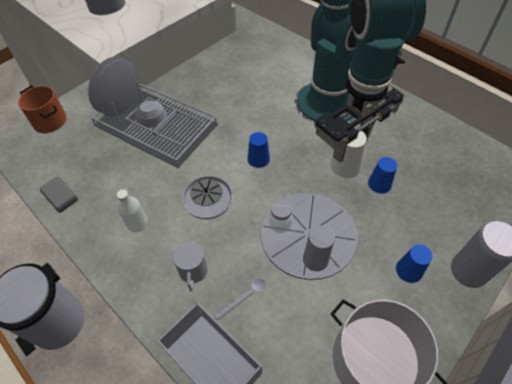

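View pics/wrist2.png

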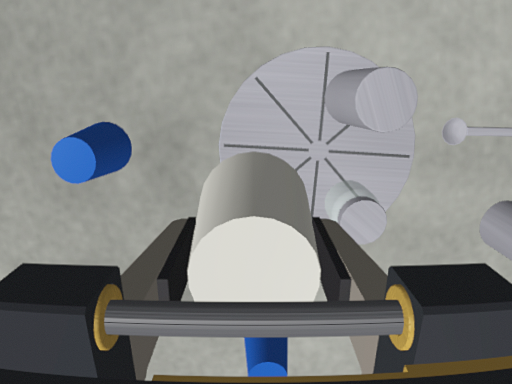

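The cup is held upright mouth-down (scene px (350,155)). The tumbler and jar still stand on the tray. In the wrist view its top face spans columns 188–320. I'll measure its offset in the hand, then go to the pad.

```bash
cat >> a.py <<'E'
def st(n):
    s=env.sense(); print(n,round(s["t"],2),np.round(s["ee_pos"],4),np.round(s["wrist_force"],2),round(s["gripper_width"],4),round(s["grasp_force"],1)); return s
E
python3 - <<'E'
from a import *
p,d=viewer.read_camera("wrist"); C=cloud("wrist",d,np.eye(4))
rgb=p.astype(float); w=(p.min(-1)>170)&(d>0)&(abs(C[...,2]+.046)<.006)&(abs(C[...,1])<.035)
q=C[w]; print(len(q),"top z",np.median(q[:,2]))
for a,b in ((-.004,.004),(-.016,-.012),(.012,.016)):
    k=q[(q[:,1]>a)&(q[:,1]<b)]; print(a,np.percentile(k[:,0],[1,50,99]).round(4))
k=q; print("y range",np.percentile(k[:,1],[.5,99.5]).round(4))
m=(p.min(-1)>90)&(d>0)&(abs(C[...,1])<.003)&(abs(C[...,0])<.06)&(C[...,2]>-.055)&(C[...,2]<.06)
for z in (-.03,-.01,.01,.03,.045):
    k=C[m&(abs(C[...,2]-z)<.004)]; print(z,np.median(k[:,0]) if len(k) else None)
env.reach([.562,-.006,.20],down(1,0)); env.movel([.562,-.006,.105],rate=.15); st("above")
E
```

```text
9481 top z -0.04518736544000407
-0.004 [-0.0095  0.0099  0.0274]
-0.016 [-0.0095  0.0078  0.0241]
0.012 [-0.0095  0.0082  0.0243]
y range [-0.0254  0.0262]
-0.03 0.029299930130524975
-0.01 0.03117229438849459
0.01 0.03314806344667802
0.03 0.0351070235992844
0.045 0.0364996624453469
above 12.12 [ 0.5627 -0.0054  0.1059] [ 0.75  0.02 -1.04] 0.0607 24.9
```

```bash
python3 - <<'E'
from a import *
for z in (.095,.085,.079,.077,.076,.075,.074,.073,.072,.071):
    env.movel([.562,-.006,z],rate=.05); s=st(z)
    if s["wrist_force"][2]>18: break
env.pause(1.3); s=st("hold")
pic,d=viewer.read_camera("scene"); cv2.imwrite("pics/press.png",cv2.resize(pic[90:250,120:340,::-1],None,fx=3,fy=3))
e=tip_of("scene","cup"); print([(np.round(r["at"],3),r["score"]) for r in e[:4]]); print([(np.round(r["at"],3),r["score"]) for r in tip_of("scene","pad_top")[:2]])
E
```

```text
0.095 12.47 [ 0.5619 -0.0061  0.0949] [-0.39  0.21 -0.24] 0.0603 24.9
0.085 12.82 [ 0.5631 -0.0058  0.0855] [1.54 0.63 3.93] 0.0609 25.1
0.079 13.09 [ 0.5631 -0.0058  0.0798] [1.55 0.85 6.79] 0.0609 25.2
0.077 13.34 [ 0.5631 -0.0058  0.078 ] [ 2.3  -0.14  6.59] 0.0609 25.2
0.076 13.59 [ 0.5631 -0.0058  0.0771] [ 0.68 -0.32  7.35] 0.0608 25.2
0.075 13.84 [ 0.5631 -0.0058  0.0762] [ 0.85 -0.39  7.56] 0.0607 25.3
0.074 14.09 [ 0.5631 -0.0058  0.0752] [ 1.78 -0.51  7.59] 0.061 25.3
0.073 14.34 [ 0.5631 -0.0058  0.075 ] [-0.81 -0.2  14.09] 0.0605 25.6
0.072 14.59 [ 0.5632 -0.0058  0.0749] [-2.65 -0.59 20.86] 0.0605 25.9
hold 15.89 [ 0.5632 -0.0058  0.0749] [-3.85  0.39 21.85] 0.061 25.9
[(array([ 0.562, -0.007,  0.032]), 0.69), (array([ 0.353, -0.   ,  0.004]), 0.63), (array([0.175, 0.332, 0.001]), 0.6)]
[(array([ 0.562, -0.01 ,  0.029]), 0.48)]
```

View pics/press.png

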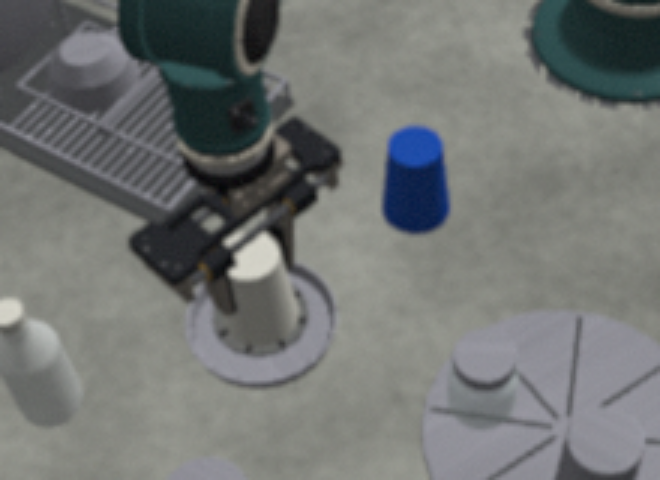

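The cup sits upright and centred on the pad at crop px (260,310). Below TCP z=0.075 the force rose steeply to 22 N, so the pad is on its stop, and I held it there for over 1.3 s. Next is the bay.

```bash
python3 - <<'E'
from a import *
env.movel([.562,-.006,.11],rate=.08); env.movel([.562,-.006,.24],rate=.2)
R=down(.1075,.0295)
env.reach([.4545,-.255,.24],R)
for c in ("wrist","top","scene"):
    viewer.read_camera(c)
    for n in ("stand_bay","stand","bowl","pad_top"): print(c,n,[(np.round(r["at"],3).tolist(),round(r["score"],2)) for r in tip_of(c,n)[:2]])
p,d=viewer.read_camera("wrist"); C=cloud("wrist",d,np.eye(4)); cv2.imwrite("pics/wrist3.png",p[:,:,::-1])
q=C[(p.min(-1)>170)&(d>0)&(abs(C[...,2]+.046)<.008)&(abs(C[...,1])<.035)]
print("top z",np.median(q[:,2]),"front x",np.percentile(q[:,0],99.8),"y",np.percentile(q[:,1],[.5,99.5])); st("bay hover")
E
```

```text
wrist stand_bay [([0.455, -0.253, 0.037], 0.74)]
wrist stand []
wrist bowl []
wrist pad_top []
top stand_bay [([0.452, -0.253, 0.034], 0.7)]
top stand [([0.481, -0.362, -0.001], 0.61)]
top bowl []
top pad_top [([0.563, -0.007, 0.042], 0.83), ([0.456, -0.253, 0.192], 0.7)]
scene stand_bay [([0.459, -0.254, 0.036], 0.8)]
scene stand [([0.481, -0.365, -0.001], 0.98)]
scene bowl [([0.481, -0.37, 0.034], 0.6)]
scene pad_top [([0.562, -0.009, 0.037], 0.7)]
top z -0.04519718173192347 front x 0.027264484031132522 y [-0.02524557  0.02642427]
bay hover 19.32 [ 0.4545 -0.2551  0.24  ] [ 0.   -0.61 -0.12] 0.0607 24.9
```

View pics/wrist3.png

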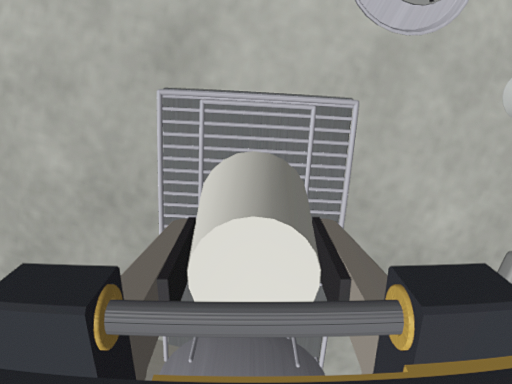

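The bay frame lines at px columns 203 and 312 straddle the cup (centre 254), the cup is unchanged in the hand, and the pad reads as up again. I'll lower it.

```bash
python3 - <<'E'
from a import *
P=[.455,-.254]
env.movel(P+[.12],rate=.15); env.movel(P+[.09],rate=.06); st(.09)
for z in (.087,.0855,.0845,.0835,.0825,.0815,.080):
    env.movel(P+[z],rate=.04); s=st(z)
    if s["wrist_force"][2]>4: break
env.pause(.2); effector.release(); st("open")
env.movel(P+[.15],rate=.06); env.movel(P+[.26],rate=.2); env.pause(.3); s=st("up")
T=np.eye(4);T[:3,:3]=s["tcp_rot"];T[:3,3]=s["ee_pos"]
p,d=viewer.read_camera("wrist"); C=cloud("wrist",d,T); cv2.imwrite("pics/wrist4.png",p[:,:,::-1])
print(topc(C,d,P,.13,.045,.006)); print([(np.round(r["at"],3).tolist(),r["score"]) for r in tip_of("wrist","cup")[:2]])
env.reach([.35,-.30,.36],np.array(s["tcp_rot"]))
p,d=viewer.read_camera("scene"); cv2.imwrite("pics/scene4.png",p[:,:,::-1])
for n in ("cup","stand_bay","pad_top","tumbler","jar","mug","soap","bowl","spoon"): print(n,[(np.round(r["at"],3).tolist(),round(r["score"],2)) for r in tip_of("scene",n)[:4]])
E
```

```text
0.09 20.92 [ 0.4551 -0.2538  0.0898] [ 0.39  0.16 -0.44] 0.0608 24.9
0.087 21.17 [ 0.455 -0.254  0.087] [-0.46 -0.09 -0.64] 0.0604 24.9
0.0855 21.42 [ 0.455  -0.254   0.0855] [-0.84 -0.85 -0.35] 0.0609 24.9
0.0845 21.67 [ 0.455  -0.254   0.0845] [-0.35  0.11 -0.49] 0.0609 24.9
0.0835 21.92 [ 0.4551 -0.2539  0.0841] [-1.95  1.    5.74] 0.0609 25.2
open 22.73 [ 0.455  -0.254   0.0834] [ 1.22  0.49 -0.04] 0.092 0.0
up 24.99 [ 0.4546 -0.2538  0.2591] [-0.49  0.65 -0.2 ] 0.0918 0.0
(2863, array([ 0.455 , -0.2516,  0.1293]), array([ 0.4554, -0.2524]), 0.0274)
[([0.455, -0.258, 0.038], 0.96)]
cup [([0.17, 0.33, -0.003], 0.73), ([0.354, 0.002, 0.003], 0.64), ([0.355, 0.54, -0.002], 0.57)]
stand_bay [([0.456, -0.255, 0.039], 0.58)]
pad_top [([0.562, -0.007, 0.039], 0.67)]
tumbler [([0.509, 0.349, 0.029], 0.92), ([0.736, 0.126, -0.004], 0.24)]
jar [([0.487, 0.21, 0.02], 0.95), ([0.482, -0.37, 0.034], 0.67)]
mug [([0.735, 0.126, -0.004], 0.72), ([0.711, 0.275, 0.003], 0.65)]
soap [([0.752, -0.09, -0.001], 0.98), ([0.507, 0.345, 0.027], 0.43)]
bowl [([0.481, -0.366, 0.033], 0.79)]
spoon [([0.709, 0.275, 0.003], 0.55)]
```

View pics/scene4.png

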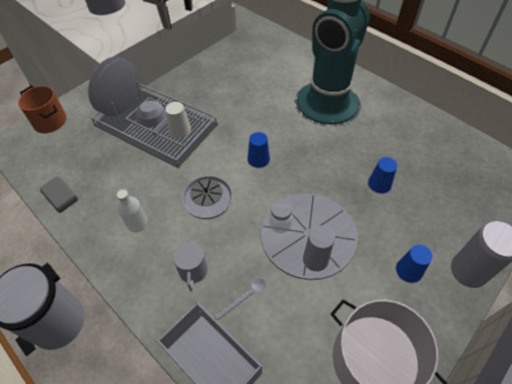

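The white cup stands upright in the bay (px (178,120)), the pad is up, and everything else is where it was. I'll check the arm's pose and hand in.

```bash
python3 - <<'E'
from a import *
s=st("end"); print(np.round(s["joint_positions"],2))
if np.linalg.norm(s["wrist_force"])<3: print(workorder.finish_job())
E
```

```text
end 26.25 [ 0.3502 -0.2998  0.3597] [0.51 0.23 0.4 ] 0.0919 0.0
[ 1.4   0.07 -0.79  1.81  0.05  1.28  0.86]
the job is handed in; nothing more can be done
None
```

I pressed the cup fully down on the rinser pad for over a second and stood it mouth-down in the empty bay. Nothing else moved, and I handed the job in at about 26 s; no verdict came back.

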